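# Turn a tray of porcelain boats hollow side up with a capping tray

## Task

Turn the four porcelain boats in the aluminium tray hollow side up for the drying oven without the gripper touching them: take the identical empty tray that stands upside down on the draining mat, cap the loaded tray with it on the bench, handles together and rims fully home, then turn the closed pair over together until it lies flat on the bench, still closed, never letting a tray topple or fall. Then lift off the emptied tray, now on top, and stand it upside down on the draining mat; the other tray stays flat on the bench with every boat hollow side up in a pocket. Leave the bottle, the beaker and the mortar alone.

Things in the scene. Friction and masses are not known exactly. Their poses are not given: they have to be found in the camera images.
- tray_c (a point): Centre of the loaded tray's 151 x 60 x 28 mm box (handle and tabs not counted). z points out of its open face (up at the start), x along its length towards its handle end, y across its width. x lies within 0.35 rad of world +y at the start. It stands on the bench, left or right of the robot's middle, the mat on the other side.
- tray: The loaded tray: cast aluminium, 0.17 to 0.29 kg, four pockets 66 x 25.5 x 9.5 mm deep, flat side walls, hollow underside. A 7 mm thick upright handle blade runs 50 mm out from one end, 1 mm to 35 mm above the underside, between y = 1.5 and 8.5 mm; two tabs at the other end also rise 7 mm above the rim. It balances 14 mm from tray_c towards the handle. Axes of tray_c, origin 14 mm below it.
- cap_c (a point): Centre of the empty tray's 151 x 60 x 28 mm box. It stands upside down on blade and tabs on the mat, this point 21 mm above the mat. z points out of its hollow underside (up at the start), x along its length towards its handle end, within 0.45 rad of world +y. Capping: x axes the same way, this point 28 mm above tray_c; play is 2.5 mm along x, 3 mm along y; the tabs engage in the last 7 mm.
- cap: The empty tray, identical to the loaded one. Axes of cap_c, origin 21 mm below it. Capped, the two blades lie side by side, 3 mm apart, as one handle 17 mm thick, 75 to 125 mm from the box's centre along x and level with the seam: pinching it clamps the trays to each other; nothing else does. The closed box, 151 x 60 x 56 mm, lies flat or stands steadily on its tab end. A boat cannot turn over inside.
- mat_top (a point): Centre of the top face of the fixed black ribbed rubber draining mat, 170 mm (x) by 220 mm (y), 4 mm thick, z up. The empty tray stands within 50 mm of its middle.
- boat1_c (a point): Centre of a loose white porcelain boat, 62 mm long (x) by 22 mm wide (y) at the rim, narrower at its flat bottom, 13 mm high, 24 g. z points out of its flat bottom: up at the start (hollow side down), down when it is hollow side up. It projects 3.5 mm above the tray's rim.
- boat2_c (a point): Centre of another boat, the same as boat1.
- boat3_c (a point): Centre of another boat, the same as boat1.
- boat4_c (a point): Centre of another boat, the same as boat1.
- bottle: Amber glass bottle, 72 mm in diameter, 150 mm high, origin at the centre of its foot; standing beyond the work.
- beaker: Clear glass beaker, 70 mm in diameter, 90 mm high, origin at the centre of its foot; standing beyond the work.
- mortar: White porcelain mortar bowl, 100 mm in diameter, 55 mm high, origin at the centre of its foot; standing beyond the work.
Things that resemble listed ones, but are neither listed nor needed, are in the scene too. Leave any brown look-alike of the tray alone.

How it is judged:
By the outcome, as a careful person would: the job done as asked, in the order asked, and still so for the second after the job is handed in, with the robot touching nothing.
It also fails if it takes over 72 s, if anything falls off the work surface, if the arm or the gripper's body presses on something with over 40 N, if the wrist force passes 120 N, or if a joint passes its speed limit or range.

## Robot

A 6-joint arm with a two-finger parallel gripper is mounted at the origin on the work surface. World frame = base frame: x ahead of the robot, y to its left, z up, the work surface at z = 0. Lengths are in m, angles in degrees, forces in N, time in s.
With the tool pointing down it reaches from about 0.4 to 0.825 m from the base axis. Payload 7 kg.
Tool frame: the origin (TCP) lies on the centre line of the jaws, within the pads' length; the fingertips stand 19 mm ahead of it and the grasp point (between the pads) is the TCP; z points along the fingers, y is the line along which they close (so a half turn about z gives the same grasp; the last joint's range is limited). The gripper opens to 88 mm and grips with 3 to 60 N. Pads are 19 mm wide; open, the fingers measure 130 mm over their backs; the gripper's body (78 mm by 193 mm) begins 47 mm behind the grasp point.
Start: joints at [16.507, 20.546, 0.682, 0, -70.136, -16.507], TCP at [0.675, -0, 0.246] pointing down, gripper open.
Joint ranges: [-176.03, 176.03], [-82.01, 121.73], [-58.28, 71.71], [-173.87, 95.51], [-174.79, -0.11], [-173.66, 173.66]. Speed limits (degrees/s): [136.94, 136.94, 172.46, 180, 180, 180].

## Interface

Orientations are given as [roll, pitch, yaw] about the fixed x, y, z axes, in that order (R = Rz(yaw) Ry(pitch) Rx(roll)).
In Python, from plant import get_state, capture, close_job gives the robot as it stands.
- The arm moves only by the tool apply_moves, never from a script. Its argument "targets" is a list of rows, each a list of 7 numbers: the opening, from 0 (shut) to 1 (fully open), then the shift along the tool's x, y, z normalised to -1 to 1, where 1 is 1000 mm, then the turn, a rotation vector about the tool's x, y, z normalised to -1 to 1, where 1 is 90 degrees. In form: [[claw, tx, ty, tz, ax, ay, az], ...]. A call has 1 to 20 rows; each row shifts and turns the commanded pose from where the row before left it, along the tool's axes as they then stand; what a row does not reach is not made up. A row lasts 1/12 s, in which the tool goes at most 41.7 mm and 7.16 degrees, less where a joint would pass 70% of its speed; a pose out of reach is approached as far as the arm can. A call with a number of a shift or a turn outside -1 to 1 is refused whole. A call with a gripper value outside its range is refused whole. The fingers move at their own pace and stop on an object; "newtons" is the grip in N (left out, the last holds). Time passes only in rows, so rows that do not move let the fingers close. It gives the time, the measured TCP pose, the force, the opening and the grip force at its end, in the units of the state.
- get_state(): the state, without advancing time (a new reading comes with each control period).
- capture(name): name is "scene" or "side" or "wrist"; returns a dict with "frame" (384x512x3 uint8, red, green, blue), "range_z" (384x512 float32, m along the optical axis (not along the pixel's ray), 0 where there is no reading), "camera_matrix" (3x3 intrinsics, pixels), "T" (4x4, takes a point from camera to world coordinates). Camera axes: x right, y down, z forward; pixel columns grow to the right and rows downward; lengths in m; the calibration is good to about 2 mm. A picture is of the moment at which its call begins.
- close_job(): hands the job in; it is judged then, once.
The state is a dict: "time_s": time; "joints": joint angles; "qd": joint speeds; "joint_torque": joint torques, N m; "tcp_pos": TCP position; "eef_rot": TCP orientation; "contact_force": force on the tool from outside, world axes, zero at the start; "moment": the same for the moment, N m; "gripper_width": finger opening in m; "gripper_force": force on a finger pad.
Only numpy, scipy, OpenCV 4.12 (cv2) and the standard library are available. Lean on these libraries where they do the work, as an engineer would, in place of code of your own. Each camera call takes 0.05 s, during which the arm holds its last target. There are 200 camera calls.

## Working session

There is one attempt and no reset: what is moved stays moved. The work goes in short steps, Python scripts to look and compute and a tool call to move; the robot and the scene stay as the last step left them, time stands still between calls to the robot, and variables do not carry over. Pictures are saved under pics/ and viewed, at most 10 in all, crops included, and the job is handed in when it is done.

Besides the shell and the picture viewer there is one more tool, called after ">>>" in YAML: its name, and indented under it one key for each argument. apply_moves: Moves the arm, as the interface text tells. Scaled input: -1 to 1 covers 1000 mm each way for a shift and 90 degrees each way for a turn. Its arguments: {"type":"object","properties":{"targets":{"type":"array","items":{"type":"array","items":{"type":"number"}}},"newtons":{"type":"number"}},"required":["targets"]}

```bash
ls; mkdir -p pics
python3 - <<'E'
from plant import *
import cv2,numpy as np
print(get_state())
for n in ["scene","side","wrist"]:
    c=capture(n); np.savez(f"pics/{n}0.npz",**c); print(n,c["camera_matrix"].round(1).tolist(),c["T"].round(3).tolist())
    cv2.imwrite(f"pics/{n}0.png",c["frame"][...,::-1])
E
```

```text
pics
{'time_s': 0.0, 'joints': array([ 1.65066216e+01,  2.05916341e+01,  6.35990079e-01, -2.06828666e-02,
       -7.01364161e+01, -1.65066321e+01]), 'qd': array([-0.03468866, -0.04567847, -0.03486084,  0.06460978,  0.06205224,
       -0.03968889]), 'joint_torque': array([-8.00930356e-04, -5.82726967e+01,  2.93058443e+01,  6.99745238e+00,
        6.93249181e-03, -2.06530804e-04]), 'tcp_pos': array([ 6.74555533e-01, -2.00486062e-05,  2.44635485e-01]), 'eef_rot': array([ 1.79906209e+02, -7.51726585e-03, -9.00070476e+01]), 'contact_force': array([ 0.57724626, -0.33055367,  0.11111071]), 'moment': array([ 0.00605656, -0.05746908, -0.00974552]), 'gripper_force': 0.0, 'gripper_width': 0.08765279400254053}
scene [[354.9, 0.0, 255.0], [0.0, 354.9, 196.0], [0.0, 0.0, 1.0]] [[0.248, 0.841, -0.482, 0.947], [0.969, -0.221, 0.112, -0.265], [-0.012, -0.494, -0.869, 0.849], [0.0, 0.0, 0.0, 1.0]]
side [[459.4, 0.0, 259.1], [0.0, 459.4, 190.6], [0.0, 0.0, 1.0]] [[-0.694, -0.479, 0.537, -0.333], [-0.719, 0.44, -0.537, 0.669], [0.02, -0.76, -0.65, 1.081], [0.0, 0.0, 0.0, 1.0]]
wrist [[323.5, 0.0, 254.2], [0.0, 323.5, 188.1], [0.0, 0.0, 1.0]] [[-1.0, 0.0, -0.001, 0.676], [0.0, 0.964, 0.267, -0.074], [0.001, 0.267, -0.964, 0.384], [0.0, 0.0, 0.0, 1.0]]
```

View pics/scene0.png

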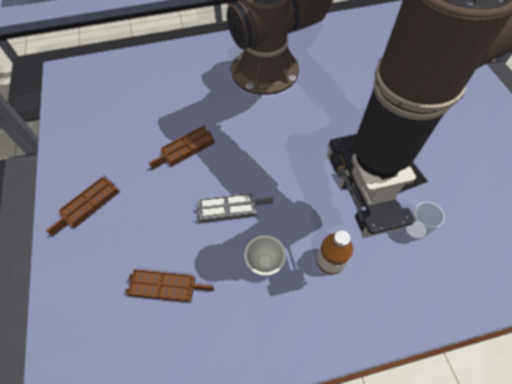

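View pics/side0.png

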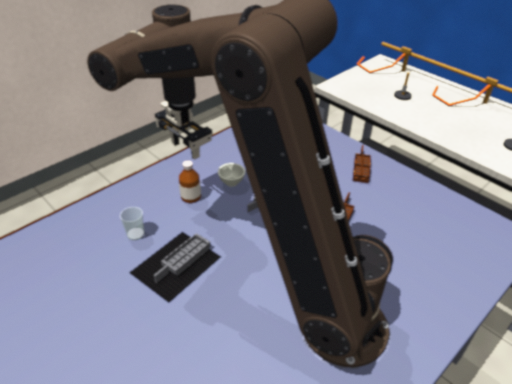

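```bash
cat > h.py <<'E'
import numpy as np, cv2
from scipy.spatial.transform import Rotation as R
def cloud(c):
    K,T,d=c["camera_matrix"],c["T"],c["range_z"]
    v,u=np.mgrid[:384,:512]
    P=np.stack([(u-K[0,2])/K[0,0]*d,(v-K[1,2])/K[1,1]*d,d],-1)@T[:3,:3].T+T[:3,3]
    P[d<=0]=np.nan
    return P
def ray(c,uv,z):
    K,T=c["camera_matrix"],c["T"]
    d=T[:3,:3]@np.linalg.inv(K)@np.array([uv[0],uv[1],1.0]); o=T[:3,3]
    return o+d*(z-o[2])/d[2]
E
python3 - <<'E'
from h import *
for n,(u0,v0,u1,v1) in {"scene":(190,185,275,225),"side":(130,230,222,300)}.items():
    c=dict(np.load(f"pics/{n}0.npz")); P=cloud(c)[v0:v1,u0:u1].reshape(-1,3); F=c["frame"][v0:v1,u0:u1].reshape(-1,3)
    print(n,np.nanpercentile(P[:,2],[1,10,25,50,75,90,99]).round(4))
    for lo,hi in ((.012,.06),(.022,.06)):
        m=(P[:,2]>lo)&(P[:,2]<hi); Q=P[m]
        r=cv2.minAreaRect(Q[:,:2].astype(np.float32)*1000); print(m.sum(),Q.mean(0).round(4),r)
for n,pts in {"scene":[(433,215),(265,255),(332,265)],"side":[(135,235),(175,265)]}.items():
    P=cloud(dict(np.load(f"pics/{n}0.npz")))
    for u,v in pts: print(n,u,v,P[v,u].round(3))
E
```

```text
scene [-0.0048 -0.0029 -0.0017  0.0004  0.0253  0.0295  0.0329]
1385 [ 0.5033 -0.234   0.0256] ((501.9219665527344, -216.67568969726562), (199.74928283691406, 62.46331024169922), 83.60281372070312)
1054 [ 0.5018 -0.2347  0.0279] ((501.9641418457031, -216.29965209960938), (198.93441772460938, 62.46331024169922), 83.60281372070312)
side [-0.005  -0.0024 -0.0005  0.0021  0.0057  0.0239  0.0387]
1187 [0.4909 0.1776 0.0264] ((537.762939453125, 169.1811981201172), (200.32423400878906, 222.86595153808594), 78.06657409667969)
793 [0.491  0.1829 0.0303] ((535.161376953125, 169.71597290039062), (200.24075317382812, 217.51316833496094), 78.09659576416016)
scene 433 215 [0.672 0.249 0.058]
scene 265 255 [ 0.65  -0.174  0.008]
scene 332 265 [ 0.734 -0.041  0.072]
side 135 235 [0.649 0.235 0.026]
side 175 265 [0.467 0.214 0.022]
```

View pics/wrist0.png

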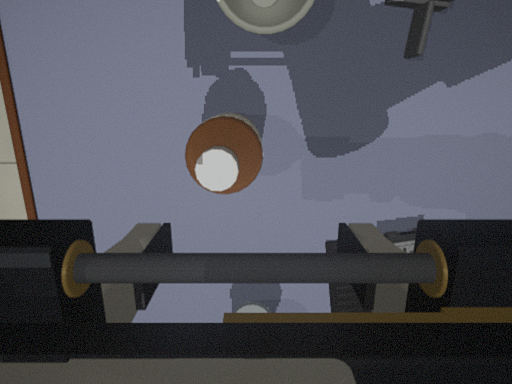

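The scene picture shows the loaded tray at about (228,207) with its handle to the right. The side picture shows the empty tray on the mat at about (180,258), handle to the lower left. The wrist picture shows the bottle at (220,155) and the mortar at the top. I'll move the camera over the loaded tray.

>>> apply_moves:
  targets:
    - [1,0.016,0.016,0.004,0,0,0]
    - [1,0.017,0.017,0.004,0,0,0]
    - [1,0.017,0.017,0.004,0,0,0]
    - [1,0.017,0.017,0.004,0,0,0]
    - [1,0.017,0.017,0.004,0,0,0]
    - [1,0.017,0.017,0.004,0,0,0]
    - [1,0.017,0.017,0.004,0,0,0]
    - [1,0.017,0.017,0.004,0,0,0]
    - [1,0.016,0.016,0.004,0,0,0]
    - [1,0.016,0.016,0.004,0,0,0]
    - [1,0,0,0,0,0,0.035]
    - [1,0,0,0,0,0,0.036]
    - [1,0,0,0,0,0,0]
    - [1,0,0,0,0,0,0]

```text
time_s: 1.32
tcp_pos: [0.5079, -0.1671, 0.2055]
eef_rot: [180.0, 0.0, -96.3]
contact_force: [0.1, -0.1, -0.0]
gripper_width: 0.088
gripper_force: 0.0
```

Run:
```python
from plant import *
from h import *
for n in ["wrist","side","scene"]:
    c=capture(n); np.savez(f"pics/{n}1.npz",**c)
    if n=="wrist": cv2.imwrite("pics/wrist1.png",c["frame"][...,::-1])
    P=cloud(c)
    if n!="wrist":
        H=P[...,2]; F=c["frame"].astype(int)
        m=((F.max(2)<60)|((F.max(2)-F.min(2)<25)))
        sel=(P[...,0]>.3)&(P[...,0]<.65)&(P[...,1]>.05)&(P[...,1]<.35)&m
        q=sel&(H>.02)&(H<.06)
        if q.sum()>50:
            print(n,q.sum(),cv2.minAreaRect(P[q][:,:2].astype(np.float32)*1000),P[q].mean(0))
        b=sel&(H<.012)&(F.max(2)<60)
        if b.sum()>50: print(n,"mat",b.sum(),cv2.minAreaRect(P[b][:,:2].astype(np.float32)*1000))
P=cloud(dict(np.load("pics/scene1.npz")))
for u,v in [(190,147),(90,202),(162,287)]: print(P[v,u])
s=get_state();print(s["tcp_pos"],s["eef_rot"],s["joints"])
```

```text
side 922 ((530.4802856445312, 168.17649841308594), (194.6306915283203, 212.2046661376953), 75.24767303466797) [0.48968307 0.1807334  0.02941215]
side mat 1934 ((482.2381896972656, 201.5275421142578), (167.7050323486328, 217.50631713867188), 8.195756912231445)
scene 922 ((527.0704345703125, 165.69627380371094), (195.1521759033203, 202.16213989257812), 72.43682861328125) [0.48195816 0.17606497 0.02799363]
scene mat 2131 ((485.3714599609375, 201.53506469726562), (163.96568298339844, 215.88255310058594), 7.2603440284729)
[ 0.27739193 -0.30118488  0.01817617]
[ 0.3941269  -0.5892659   0.02257708]
[ 0.66887383 -0.43141234  0.01660365]
[ 0.50810306 -0.16683743  0.20547757] [ 1.79991227e+02 -5.29944894e-04 -9.62927848e+01] [ 2.83851074e+00  9.15660455e+00 -2.03327210e+01 -9.98242327e-04
 -6.05194202e+01 -9.13080423e+00]
```

View pics/wrist1.png

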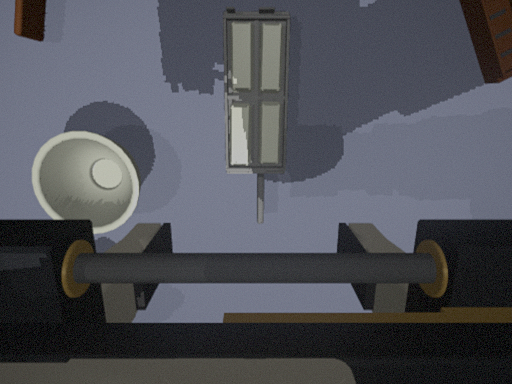

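The wrist picture shows the loaded tray, with rim corners near (224,12), (290,12), (285,172) and (226,172) and the blade at (260,198). The mortar is at (87,183). Next I'll measure it from the edges in the depth image.

```bash
cat >> h.py <<'E'
def measure(c,box,ztop,lo,head=None):
    """outline of points higher than lo; edges recast on the plane ztop; returns centre, heading(deg), sizes (blade excluded)"""
    P=cloud(c); u0,v0,u1,v1=box
    m=np.zeros((384,512),np.uint8); m[v0:v1,u0:u1]=(P[v0:v1,u0:u1,2]>lo)&(P[v0:v1,u0:u1,2]<ztop+.02)
    m=cv2.morphologyEx(m,cv2.MORPH_CLOSE,np.ones((9,9),np.uint8))
    m=cv2.morphologyEx(m,cv2.MORPH_OPEN,np.ones((15,15),np.uint8))
    cs,_=cv2.findContours(m,cv2.RETR_EXTERNAL,cv2.CHAIN_APPROX_NONE); k=max(cs,key=cv2.contourArea)[:,0]
    W=np.array([ray(c,p,ztop)[:2] for p in k])
    (cx,cy),(a,b),_=cv2.minAreaRect((W*1000).astype(np.float32))
    # side-wall heading from contour points away from the ends
    r=cv2.boxPoints(cv2.minAreaRect((W*1000).astype(np.float32)))/1000
    e=r[1]-r[0] if np.linalg.norm(r[1]-r[0])>np.linalg.norm(r[2]-r[1]) else r[2]-r[1]
    if e[1]<0:e=-e
    h=np.arctan2(e[1],e[0])
    for _ in range(3):
        R2=np.array([[np.cos(h),np.sin(h)],[-np.sin(h),np.cos(h)]]); q=(W-np.array([cx,cy])/1000)@R2.T
        s=[np.polyfit(q[g][:,0],q[g][:,1],1) for g in ((abs(q[:,0])<.06)&(q[:,1]>.02),(abs(q[:,0])<.06)&(q[:,1]<-.02))]
        h+=np.arctan((s[0][0]+s[1][0])/2)
    yc=(s[0][1]+s[1][1])/2; wid=s[0][1]-s[1][1]
    en=[np.median(q[g][:,0]) for g in ((abs(q[:,1])<.022)&(q[:,0]>.05),(abs(q[:,1])<.022)&(q[:,0]<-.05))]
    cen=np.array([cx,cy])/1000+R2.T@[(en[0]+en[1])/2,yc]
    px=np.array([k[(abs(q[:,0])<.06)][:,0].min(),k[:,1].min(),k[:,0].max(),k[:,1].max()])
    return cen.round(4),np.degrees(h).round(2),(en[0]-en[1]).round(4),wid.round(4),px
E
python3 - <<'E'
from h import *
c=dict(np.load("pics/wrist1.npz")); print(measure(c,(200,0,310,215),.028,.012)); print(measure(c,(200,0,310,215),.028,.018))
P=cloud(c); print([P[172+dv,276].round(4).tolist() for dv in range(-6,5,2)], [P[v,255,2].round(4) for v in range(6,20)])
print(P[180:220:8,261].round(4).tolist(), P[340//2,100].round(3))
for z in (.0,):print(ray(dict(np.load("pics/scene1.npz")),(50,231),.01),ray(dict(np.load("pics/scene1.npz")),(118,188),.028))
E
```

```text
(array([ 0.4996, -0.2407]), np.float64(83.49), np.float64(0.1457), np.float64(0.0589), array([223,   7, 289, 173], dtype=int32))
(array([ 0.4996, -0.2407]), np.float64(83.49), np.float64(0.1457), np.float64(0.0589), array([223,   7, 289, 173], dtype=int32))
[[0.4863, -0.1711, 0.018], [0.487, -0.1712, 0.0282], [0.4872, -0.1692, 0.0284], [0.487, -0.1652, 0.0198], [0.4864, -0.1586, 0.001], [0.4865, -0.1561, -0.0002]] [np.float64(0.0012), np.float64(-0.0013), np.float64(-0.0009), np.float64(0.0006), np.float64(0.0009), np.float64(0.0009), np.float64(0.0192), np.float64(0.0202), np.float64(0.0206), np.float64(0.0283), np.float64(0.0291), np.float64(0.0279), np.float64(0.0289), np.float64(0.0264)]
[[0.5031, -0.1623, 0.0351], [0.5039, -0.1544, 0.036], [0.5048, -0.1459, 0.035], [0.5057, -0.1374, 0.0348], [0.5066, -0.1297, 0.037]] [ 0.672 -0.185  0.009]
[ 0.44730839 -0.69735143  0.01      ] [ 0.3727259  -0.51218347  0.028     ]
```

```bash
cat >> h.py <<'E'
def xedges(c,cen,head,ztop,zblade,vs=(-.024,-.018,-.012,.014,.019,.024),lo=None):
    """rows of depth steps along the tray axis, as distance from cen along heading: tab end, handle end, blade tip"""
    K,T=c["camera_matrix"],c["T"]; P=cloud(c); Z=P[...,2]; lo=lo or ztop-.005
    ax=np.array([np.cos(head),np.sin(head)]); ay=np.array([-ax[1],ax[0]])
    def scan(a,b,v,z,lo):
        t=np.arange(a,b,.0002*np.sign(b-a)); out=[]
        X=np.column_stack([cen+np.outer(t,ax)+v*ay,np.full(len(t),z)])
        q=(X-T[:3,3])@T[:3,:3]; uv=(q/q[:,2:])@K.T
        uv=np.clip(np.rint(uv[:,:2]).astype(int),0,[511,383])
        h=Z[uv[:,1],uv[:,0]]>lo
        return t[np.argmax(h)] if h.any() else np.nan   # walking inwards: first high sample
    tab=[scan(-.10,-.05,v,ztop,lo) for v in vs]; han=[scan(.10,.05,v,ztop,lo) for v in vs]
    side=[[scan2(cen,ax,ay,u,s,ztop,lo,Z,K,T) for u in (-.05,-.03,-.01,.01,.03,.05)] for s in (1,-1)]
    tip=[scan(.145,.10,v,zblade,zblade-.01) for v in np.arange(-.009,.0091,.001)]
    return np.round(tab,4),np.round(han,4),np.round(side,4),np.round(tip,4)
def scan2(cen,ax,ay,u,s,z,lo,Z,K,T):
    t=np.arange(.045,.01,-.0002)*s
    X=np.column_stack([cen+u*ax+np.outer(t,ay),np.full(len(t),z)])
    q=(X-T[:3,3])@T[:3,:3]; uv=(q/q[:,2:])@K.T; uv=np.clip(np.rint(uv[:,:2]).astype(int),0,[511,383])
    h=Z[uv[:,1],uv[:,0]]>lo
    return t[np.argmax(h)] if h.any() else np.nan
E
python3 - <<'E'
from h import *
c=dict(np.load("pics/wrist1.npz")); 
for r in xedges(c,np.array([.4996,-.2407]),np.radians(83.49),.028,.035): print(r.tolist())
E
```

```text
[-0.077, -0.0706, -0.0706, -0.0772, -0.07, -0.07]
[0.0702, 0.0702, 0.0702, 0.0702, 0.0702, 0.07]
[[0.03, 0.0298, 0.0294, 0.03, 0.0296, 0.0304], [-0.0302, -0.0298, -0.0302, -0.0296, -0.0302, -0.0296]]
[nan, nan, nan, nan, nan, nan, nan, nan, nan, nan, nan, 0.123, 0.1242, 0.1242, 0.123, 0.1242, 0.1242, 0.123, nan]
```

>>> apply_moves:
  targets:
    - [1,-0.018,0,0,0,0,0]
    - [1,-0.036,0,0,0,0,0]
    - [1,-0.036,0,0,0,0,0]
    - [1,-0.036,0,0,0,0,0]
    - [1,-0.036,0,0,0,0,0]
    - [1,-0.036,0,0,0,0,0]
    - [1,-0.036,0,0,0,0,0]
    - [1,-0.036,0,0,0,0,0]
    - [1,-0.036,0,0,0,0,0]
    - [1,-0.036,0,0,0,0,0]
    - [1,-0.036,0,0,0,0,0]
    - [1,-0.02,0.01,0,0,0,0]
    - [1,-0.01,0.02,0,0,0,0]
    - [1,0,0,0,0,0,-0.07]
    - [1,0,0,0,0,0,-0.07]
    - [1,0,0,0,0,0,0]
    - [1,0,0,0,0,0,0]

```text
time_s: 2.88
tcp_pos: [0.5235, 0.2421, 0.2055]
eef_rot: [180.0, -0.0, -83.9]
contact_force: [-0.4, -0.2, -0.0]
gripper_width: 0.0877
gripper_force: 0.0
```

Run:
```python
from plant import *
from h import *
c=capture("wrist"); np.savez("pics/wrist2.npz",**c); cv2.imwrite("pics/wrist2.png",c["frame"][...,::-1])
s=get_state();print(s["tcp_pos"],s["eef_rot"],s["joints"])
```

```text
[0.52358639 0.24188162 0.20546035] [ 1.79992706e+02 -5.88341052e-03 -8.39724599e+01] [ 4.42191756e+01  1.30733627e+01 -1.52995140e+01  1.29530723e-04
 -6.16364940e+01 -3.81916974e+01]
```

View pics/wrist2.png

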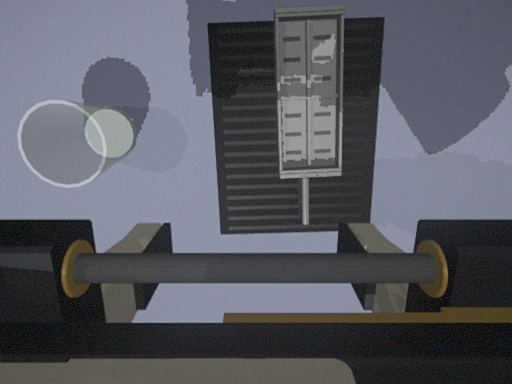

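The wrist picture shows the cap on the mat, with corners near (275,12), (342,12), (341,175) and (280,178) and the blade tip at (305,223). The mat's corners are about (208,25), (383,18), (371,230) and (220,234).

Run:
```python
from h import *
c=dict(np.load("pics/wrist2.npz"))
m=measure(c,(255,0,360,215),.039,.022); print(m)
h=np.radians(m[1]); cen=m[0]
for r in xedges(c,cen,h,.039,.038,vs=(-.026,-.022,-.018,-.012,.012,.018,.022,.026),lo=.03): print(r.tolist())
print([ray(c,p,.004).round(4).tolist() for p in ((208,25),(383,18),(371,230),(220,234))])
```

```text
(array([0.4802, 0.1776]), np.float64(99.9), np.float64(0.1192), np.float64(0.0586), array([275,  44, 343, 178], dtype=int32))
[-0.0904, -0.0902, -0.0898, -0.0902, -0.0894, -0.0898, -0.0894, -0.0892]
[0.0592, 0.0596, 0.0588, 0.0592, 0.0598, 0.0602, 0.0604, 0.0598]
[[0.031, 0.0302, 0.0304, 0.0294, 0.0296, 0.0298], [-0.0288, -0.0288, -0.0298, -0.0298, -0.0298, -0.0298]]
[0.145, 0.145, 0.145, 0.145, 0.145, 0.145, 0.145, 0.145, 0.145, 0.145, 0.145, 0.145, 0.145, 0.145, 0.145, 0.145, 0.145, 0.145, 0.145]
[[0.5836, 0.1062, 0.004], [0.418, 0.0824, 0.004], [0.3854, 0.2979, 0.004], [0.5553, 0.3209, 0.004]]
```

```bash
cat >> h.py <<'E'
def go(p,Rt,pos=None,rpy=None):
    """shift (in tool axes as they stand, m) and turn (units of 90 deg) from the measured pose to (p,Rt)"""
    from plant import get_state
    s=get_state(); R0=R.from_euler("xyz",s["eef_rot"] if rpy is None else rpy,degrees=True); p0=s["tcp_pos"] if pos is None else pos
    d=R0.inv().apply(np.array(p)-p0); r=(R0.inv()*Rt).as_rotvec(degrees=True)/90
    print("t",s["time_s"],"pos",s["tcp_pos"].round(4),"rpy",s["eef_rot"].round(2),"shift",d.round(4),"turn",r.round(4),"rows>=",max(np.linalg.norm(d)/.0417,np.linalg.norm(r)/.0795).round(1))
down=lambda yaw:R.from_euler("xyz",[180,0,yaw],degrees=True)
E
python3 -c "
from h import *
go([.5012,-.2268,.08],down(-96.51))"
```

```text
t 2.9333 pos [0.5236 0.2419 0.2055] rpy [ 1.7999e+02 -1.0000e-02 -8.3970e+01] shift [0.4637 0.0715 0.1255] turn [ 1.000e-04 -1.000e-04  1.393e-01] rows>= 11.6
```

>>> apply_moves:
  targets:
    - [1,0.018,0.0025,0,0,0,0]
    - [1,0.036,0.006,0,0,0,0]
    - [1,0.037,0.006,0,0,0,0]
    - [1,0.037,0.006,0,0,0,0]
    - [1,0.037,0.006,0,0,0,0]
    - [1,0.037,0.006,0,0,0,0]
    - [1,0.037,0.006,0,0,0,0]
    - [1,0.037,0.006,0,0,0,0]
    - [1,0.037,0.006,0,0,0,0]
    - [1,0.037,0.006,0,0,0,0]
    - [1,0.037,0.006,0,0,0,0]
    - [1,0.037,0.005,0,0,0,0]
    - [1,0.02,0.002,0.025,0,0,0]
    - [1,0.01,0.001,0.035,0,0,0]
    - [1,0.01,0.001,0.035,0,0,0]
    - [1,0,0,0.03,0,0,0]
    - [1,0,0,0,0,0,0.07]
    - [1,0,0,0,0,0,0.069]
    - [1,0,0,0,0,0,0]
    - [1,0,0,0,0,0,0]

```text
time_s: 4.6
tcp_pos: [0.5025, -0.2278, 0.0806]
eef_rot: [-180.0, -0.0, -96.2]
contact_force: [-0.7, 0.9, 0.6]
gripper_width: 0.0877
gripper_force: 0.0
```

```bash
python3 -c "
from h import *
go([.5012,-.2268,.026],down(-96.51))"
```

```text
t 4.6 pos [ 0.5025 -0.2278  0.0806] rpy [-180.     -0.    -96.24] shift [-0.0008  0.0014  0.0546] turn [-0.    -0.     0.003] rows>= 1.3
```

>>> apply_moves:
  newtons: 8
  targets:
    - [1,-0.0008,0.0014,0.02,0,0,0.003]
    - [1,0,0,0.02,0,0,0]
    - [1,0,0,0.0145,0,0,0]
    - [1,0,0,0,0,0,0]
    - [0.6,0,0,0,0,0,0]
    - [0.6,0,0,0,0,0,0]
    - [0.6,0,0,0,0,0,0]
    - [0.6,0,0,0,0,0,0]
    - [0.6,0,0,0,0,0,0]
    - [0.6,0,0,0,0,0,0]

```text
time_s: 5.43
tcp_pos: [0.5014, -0.2263, 0.0268]
eef_rot: [-180.0, -0.0, -96.6]
contact_force: [-2.4, 1.1, 6.7]
gripper_width: 0.06
gripper_force: 8.0
```

>>> apply_moves:
  targets:
    - [0.6,-0.003,0,0,0,0,0]
    - [0.6,-0.006,0,0,0,0,0]
    - [0.6,-0.006,0,0,0,0,0]
    - [0.6,-0.006,0,0,0,0,0]
    - [0.6,-0.006,0,0,0,0,0]
    - [0.6,-0.006,0,0,0,0,0]
    - [0.6,-0.004,0,0,0,0,0]
    - [0.6,-0.003,0,0,0,0,0]
    - [0.6,0,0,0,0,0,0]
    - [0.6,0,0,0,0,0,0]
    - [0.6,0,0,0,0,0,0]
    - [0.6,0,0,0,0,0,0]

```text
time_s: 6.43
tcp_pos: [0.5068, -0.1861, 0.0268]
eef_rot: [-179.9, 0.0, -96.5]
contact_force: [-1.3, -0.1, 7.1]
gripper_width: 0.0596
gripper_force: 8.0
```

Run:
```python
from plant import *
from h import *
s=get_state();print(s["tcp_pos"],s["eef_rot"],s["gripper_width"],s["contact_force"])
c=capture("wrist"); np.savez("pics/wrist3.npz",**c); cv2.imwrite("pics/wrist3.png",c["frame"][...,::-1])
```

```text
[ 0.506776   -0.18608109  0.026827  ] [-1.79911640e+02  3.96863041e-03 -9.65183926e+01] 0.05959369107039768 [-1.33134726 -0.1113903   7.14072848]
```

>>> apply_moves:
  targets:
    - [0.75,0,0,0,0,0,0]
    - [1,0,0,0,0,0,0]
    - [1,0,0,0,0,0,0]
    - [1,0,0,0,0,0,0]
    - [1,0,0,-0.02,0,0,0]
    - [1,0,0,-0.036,0,0,0]
    - [1,0,0,-0.036,0,0,0]
    - [1,0,0,-0.036,0,0,0]
    - [1,-0.03,0,-0.026,0,0,0]
    - [1,-0.036,0,-0.024,0,0,0]
    - [1,0,0,0,0,0,0]
    - [1,0,0,0,0,0,0]

```text
time_s: 7.48
tcp_pos: [0.5143, -0.1208, 0.2048]
eef_rot: [-179.8, 0.1, -96.4]
contact_force: [-0.3, -0.7, -1.2]
gripper_width: 0.0874
gripper_force: 0.0
```

Run:
```python
from plant import *
from h import *
c=capture("wrist"); np.savez("pics/wrist4.npz",**c)
s=get_state();print(s["tcp_pos"],s["eef_rot"])
P=cloud(c); m=(P[...,2]>.022)&(P[...,2]<.045); v,u=np.nonzero(m[:215]); print(u.min(),u.max())
print(measure(c,(190,0,320,215),.028,.018))
```

```text
[ 0.51334948 -0.12157242  0.20341113] [-1.79954954e+02  3.18074537e-02 -9.64885445e+01]
41 511
(array([ 0.506 , -0.2021]), np.float64(83.42), np.float64(0.1486), np.float64(0.059), array([222,   0, 289, 167], dtype=int32))
```

Run:
```python
from h import *
c=dict(np.load("pics/wrist4.npz"))
h=np.radians(83.48); ax=np.array([np.cos(h),np.sin(h)])
cen=np.array([.50678,-.18608])-.014*ax; print(cen)
for r in xedges(c,cen,h,.028,.035,vs=(-.024,-.018,-.012,.01,.014,.019,.024)): print(r.tolist())
print(c["T"][:3,3])
```

```text
[ 0.5051903  -0.19998945]
[-0.1, -0.071, -0.071, -0.1, -0.1, -0.071, -0.071]
[0.0698, 0.0698, 0.0698, 0.0696, 0.0696, 0.0696, 0.0696]
[[0.0292, 0.0288, 0.0286, 0.0292, 0.0288, 0.0284], [-0.0306, -0.031, -0.0306, -0.0312, -0.0306, -0.031]]
[nan, nan, nan, nan, nan, nan, nan, nan, nan, nan, 0.1232, 0.1232, 0.1242, 0.1242, 0.1242, 0.1232, 0.122, nan, nan]
[ 0.50678984 -0.19403626  0.34402221]
```

```bash
python3 -c "
from h import *
go([.4791,.1764,.095],down(-80.7))"
```

```text
t 7.5333 pos [ 0.5133 -0.1216  0.2034] rpy [-1.7995e+02  3.0000e-02 -9.6490e+01] shift [-0.2921  0.0678  0.1085] turn [-0.0005  0.0003 -0.1754] rows>= 7.6
```

>>> apply_moves:
  targets:
    - [1,-0.02,0.004,0,0,0,0]
    - [1,-0.034,0.008,0,0,0,0]
    - [1,-0.034,0.008,0,0,0,0]
    - [1,-0.034,0.008,0,0,0,0]
    - [1,-0.034,0.008,0,0,0,0]
    - [1,-0.034,0.008,0.01,0,0,0]
    - [1,-0.034,0.008,0.015,0,0,0]
    - [1,-0.034,0.008,0.02,0,0,0]
    - [1,-0.024,0.006,0.03,0,0,0]
    - [1,-0.01,0.0018,0.0335,0,0,0]
    - [1,0,0,0,0,0,-0.06]
    - [1,0,0,0,0,0,-0.06]
    - [1,0,0,0,0,0,-0.055]
    - [1,0,0,0,0,0,0]
    - [1,0,0,0,0,0,0]

```text
time_s: 8.78
tcp_pos: [0.479, 0.1744, 0.0935]
eef_rot: [179.9, -0.1, -81.0]
contact_force: [0.2, -0.2, -0.6]
gripper_width: 0.0874
gripper_force: 0.0
```

```bash
python3 -c "
from h import *
go([.4791,.1764,.037],down(-80.7))"
```

```text
t 8.7833 pos [0.479  0.1744 0.0935] rpy [ 1.7988e+02 -7.0000e-02 -8.1040e+01] shift [-0.002  -0.0005  0.0565] turn [ 0.0013 -0.0008 -0.0037] rows>= 1.4
```

>>> apply_moves:
  newtons: 25
  targets:
    - [1,-0.002,-0.0005,0.02,0,0,-0.0035]
    - [1,0,0,0.02,0,0,0]
    - [1,0,0,0.0165,0,0,0]
    - [1,0,0,0,0,0,0]
    - [1,0,0,0,0,0,0]
    - [0.72,0,0,0,0,0,0]
    - [0.5,0,0,0,0,0,0]
    - [0.5,0,0,0,0,0,0]
    - [0.5,0,0,0,0,0,0]
    - [0.5,0,0,0,0,0,0]
    - [0.5,0,0,0,0,0,0]

```text
time_s: 9.7
tcp_pos: [0.4797, 0.1777, 0.0387]
eef_rot: [-180.0, 0.0, -80.5]
contact_force: [-1.2, -0.1, 5.1]
gripper_width: 0.0598
gripper_force: 25.0
```

```bash
python3 -c "
from plant import *
s=get_state();print(s['tcp_pos'],s['eef_rot'],s['contact_force'])"
```

```text
[0.47969267 0.17768267 0.03870184] [-1.79968681e+02  1.76821555e-02 -8.05110779e+01] [-1.24360552 -0.06713742  5.08743709]
```

>>> apply_moves:
  targets:
    - [0.5,0,0,-0.005,0,0,0]
    - [0.5,0,0,-0.01,0,0,0]
    - [0.5,0,0,-0.02,0,0,0]
    - [0.5,0,0,-0.03,0,0,0]
    - [0.5,0,0,-0.025,0,0,0]
    - [0.5,0,0,-0.01,0,0,0]
    - [0.5,0,0,0,0,0,0]
    - [0.5,0,0,0,0,0,0]

```text
time_s: 10.37
tcp_pos: [0.4793, 0.1776, 0.1382]
eef_rot: [-180.0, 0.1, -80.5]
contact_force: [-1.2, 0.4, -2.0]
gripper_width: 0.0598
gripper_force: 25.0
```

Run:
```python
from plant import *
from h import *
s=get_state();print(s['tcp_pos'],s['eef_rot'],s['contact_force'],s['moment'],s['gripper_width'])
c=capture("wrist"); np.savez("pics/wrist5.npz",**c); cv2.imwrite("pics/wrist5.png",c["frame"][...,::-1])
h=np.radians(s['eef_rot'][2]+180); ax=np.array([np.cos(h),np.sin(h)]); zt=s['tcp_pos'][2]+.002
cen=s['tcp_pos'][:2]-.014*ax
for r in xedges(c,cen,h,zt,zt-.001,vs=(-.024,-.018,-.012,.012,.019,.024),lo=zt-.008): print(r.tolist())
```

```text
[0.4793201  0.17760189 0.13820767] [-1.79968816e+02  5.47741683e-02 -8.05288939e+01] [-1.19084592  0.38338439 -2.03452591] [-0.02571016  0.12382939 -0.02353069] 0.05975846644219143
[-0.0768, -0.0764, -0.0764, -0.0764, -0.0764, -0.0764]
[0.1, 0.1, 0.1, 0.1, 0.1, 0.1]
[[0.0284, 0.0282, 0.0284, 0.045, 0.045, 0.045], [-0.029, -0.0292, -0.0294, -0.045, -0.045, -0.045]]
[0.145, 0.145, 0.145, 0.145, 0.145, 0.145, 0.145, 0.145, 0.145, 0.145, 0.145, 0.145, 0.145, 0.145, 0.145, 0.145, 0.145, 0.145, 0.145]
```

View pics/wrist5.png

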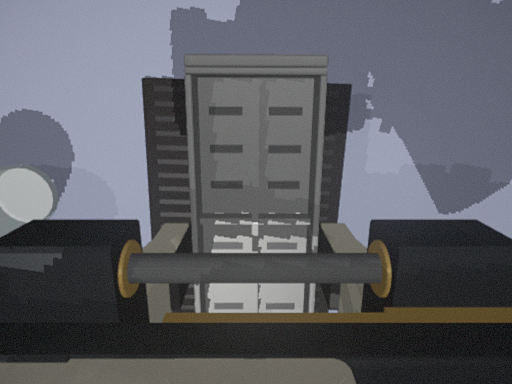

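The wrist picture shows the cap held square between the fingers. Its tab end is at row 60, its sides are at columns 187 and 327, and it is clear of the mat.

```bash
python3 -c "
from h import *
go([.50686,-.18539,.11],down(-96.52))"
```

```text
t 10.4167 pos [0.4788 0.1772 0.1373] rpy [179.93  -0.   -80.53] shift [0.3623 0.032  0.0273] turn [ 0.0008 -0.0002  0.1776] rows>= 8.7
```

>>> apply_moves:
  targets:
    - [0.5,0.01,0.001,0,0,0,0]
    - [0.5,0.018,0.002,0,0,0,0]
    - [0.5,0.025,0.002,0,0,0,0]
    - [0.5,0.025,0.002,0,0,0,0]
    - [0.5,0.025,0.002,0,0,0,0]
    - [0.5,0.025,0.002,0,0,0,0]
    - [0.5,0.025,0.002,0,0,0,0]
    - [0.5,0.025,0.002,0,0,0,0]
    - [0.5,0.025,0.002,0,0,0,0]
    - [0.5,0.025,0.002,0,0,0,0]
    - [0.5,0.025,0.002,0,0,0,0]
    - [0.5,0.025,0.002,0,0,0,0]
    - [0.5,0.025,0.002,0,0,0,0]
    - [0.5,0.025,0.003,0.007,0,0,0]
    - [0.5,0.02,0.002,0.01,0,0,0]
    - [0.5,0.014,0.002,0.01,0,0,0.035]
    - [0.5,0,0,0,0,0,0.045]
    - [0.5,0,0,0,0,0,0.045]
    - [0.5,0,0,0,0,0,0.045]
    - [0.5,0,0,0,0,0,0.0076]

```text
time_s: 12.08
tcp_pos: [0.5063, -0.1853, 0.1093]
eef_rot: [179.8, -0.0, -96.7]
contact_force: [0.5, -0.1, -2.4]
gripper_width: 0.0599
gripper_force: 25.0
```

>>> apply_moves:
  targets:
    - [0.5,0,0,0,0,0,0]
    - [0.5,0,0,0,0,0,0]

```text
time_s: 12.25
tcp_pos: [0.5071, -0.1848, 0.1104]
eef_rot: [179.9, -0.0, -96.4]
contact_force: [0.3, -0.3, -1.8]
gripper_width: 0.0604
gripper_force: 25.0
```

```bash
python3 -c "
from h import *
go([.50686,-.18539,.066],down(-96.52))"
```

```text
t 12.25 pos [ 0.5071 -0.1848  0.1104] rpy [ 1.7991e+02 -1.0000e-02 -9.6370e+01] shift [0.0006 0.0001 0.0444] turn [ 0.001  -0.0001  0.0017] rows>= 1.1
```

>>> apply_moves:
  targets:
    - [0.5,0.0005,0,0.01,0,0,0]
    - [0.5,0,0,0.015,0,0,0]
    - [0.5,0,0,0.012,0,0,0]
    - [0.5,0,0,0.007,0,0,0]
    - [0.5,0,0,0,0,0,0]
    - [0.5,0,0,0,0,0,0]

```text
time_s: 12.75
tcp_pos: [0.5075, -0.1852, 0.0667]
eef_rot: [179.9, -0.0, -96.4]
contact_force: [0.1, -0.1, -1.5]
gripper_width: 0.0597
gripper_force: 25.0
```

```bash
python3 -c "
from h import *
from plant import *
S=[]
go([.50686,-.18539,.0557],down(-96.52)); print(get_state()['contact_force'])
for i in range(4):
    capture('scene'); s=get_state(); print(s['tcp_pos'].round(4),s['eef_rot'].round(2))"
```

```text
t 12.75 pos [ 0.5075 -0.1852  0.0667] rpy [ 1.7994e+02 -1.0000e-02 -9.6450e+01] shift [0.0002 0.0006 0.011 ] turn [ 0.0007 -0.0002  0.0008] rows>= 0.3
[ 0.11217301 -0.08134327 -1.52261635]
[ 0.5079 -0.1852  0.0673] [-1.7999e+02 -1.0000e-02 -9.6450e+01]
[ 0.5082 -0.1852  0.0677] [-179.95   -0.    -96.46]
[ 0.5082 -0.1852  0.0678] [-179.93    0.    -96.46]
[ 0.5082 -0.1852  0.0678] [-179.93    0.    -96.47]
```

>>> apply_moves:
  targets:
    - [0.5,0.0003,0.0013,0,0,0,0.0005]
    - [0.5,0,0,0,0,0,0]
    - [0.5,0,0,0.002,0,0,0]
    - [0.5,0,0,0.002,0,0,0]
    - [0.5,0,0,0.002,0,0,0]
    - [0.5,0,0,0,0,0,0]
    - [0.5,0,0,0,0,0,0]

```text
time_s: 13.53
tcp_pos: [0.5062, -0.1854, 0.0609]
eef_rot: [180.0, -0.0, -96.5]
contact_force: [-0.2, -0.6, -1.6]
gripper_width: 0.0598
gripper_force: 25.0
```

>>> apply_moves:
  targets:
    - [0.5,0,0,0.002,0,0,0]
    - [0.5,0,0,0.002,0,0,0]
    - [0.5,0,0,0.001,0,0,0]
    - [0.5,0,0,0,0,0,0]
    - [0.5,0,0,0,0,0,0]

```text
time_s: 13.95
tcp_pos: [0.5067, -0.1853, 0.0574]
eef_rot: [-179.9, -0.0, -96.5]
contact_force: [-2.7, 4.3, 12.3]
gripper_width: 0.0601
gripper_force: 25.0
```

>>> apply_moves:
  targets:
    - [0.5,0.0008,0,0.0005,0,0,0]
    - [0.5,0,0,0,0,0,0]
    - [0.5,0,0,0,0,0,0]

```text
time_s: 14.2
tcp_pos: [0.5067, -0.1854, 0.0574]
eef_rot: [-179.9, 0.0, -96.5]
contact_force: [-5.9, 10.0, 18.8]
gripper_width: 0.0597
gripper_force: 25.0
```

Run:
```python
from h import *
from plant import *
s=get_state(); print(s['tcp_pos'],s['eef_rot'],s['contact_force'],s['moment'])
c=capture("wrist"); P=cloud(c); np.savez("pics/wrist6.npz",**c)
h=np.radians(83.48); ax=np.array([np.cos(h),np.sin(h)]); ay=np.array([-ax[1],ax[0]])
d=P[...,:2]-(s['tcp_pos'][:2]-.0154*ax); a=d@ax; b=d@ay
for lo,hi in ((-.076,-.068),(-.06,-.05),(-.04,-.03)):
    for s_ in (1,-1):
        m=(a>lo)&(a<hi)&(b*s_>.022)&(b*s_<.031)&(P[...,2]>.045)
        print(lo,s_,m.sum(),np.percentile(P[m][:,2],[50,75,90]).round(4) if m.sum() else "")
c=capture("scene"); P=cloud(c); np.savez("pics/scene6.npz",**c)
d=P[...,:2]-(s['tcp_pos'][:2]-.0154*ax); a=d@ax; b=d@ay
for lo,hi in ((-.074,-.06),(-.06,-.04),(.04,.06),(.06,.074)):
    m=(a>lo)&(a<hi)&(abs(b)<.03)&(P[...,2]>.03)&(P[...,2]<.07); print(lo,m.sum(),np.percentile(P[m][:,2],[50,75,90]).round(4) if m.sum() else "")
```

```text
[ 0.50672453 -0.185375    0.05737797] [-1.79929890e+02  3.54410435e-02 -9.65040120e+01] [-5.91533119  9.98216857 18.83312503] [ 3.54776683  2.36267903 -0.15190035]
-0.076 1 324 [0.0561 0.0566 0.0569]
-0.076 -1 408 [0.0561 0.0566 0.0569]
-0.06 1 280 [0.0555 0.0562 0.0566]
-0.06 -1 275 [0.0555 0.0562 0.0568]
-0.04 1 245 [0.0554 0.0562 0.0567]
-0.04 -1 242 [0.0555 0.0562 0.0567]
-0.074 128 [0.0512 0.0543 0.056 ]
-0.06 171 [0.0398 0.0443 0.0519]
0.04 23 [0.0407 0.0501 0.054 ]
0.06 109 [0.0486 0.054  0.0555]
```

The cap's top is flat at 56 mm along its length, so the rims are home. I'll release it and go to the handle.

>>> apply_moves:
  targets:
    - [0.5,-0.0008,0,-0.0005,0,0,0]
    - [0.8,0,0,0,0,0,0]
    - [1,0,0,0,0,0,0]
    - [1,0,0,0,0,0,0]
    - [1,0,0,-0.01,0,0,0]
    - [1,0,0,-0.03,0,0,0]
    - [1,0,0,-0.04,0,0,0]
    - [1,-0.03,0,-0.01,0,0,0]
    - [1,-0.03,0,0,0,0,0]
    - [1,-0.026,0,0,0,0,0]
    - [0.6,0,0,0,0,0.07,0]
    - [0.6,0,0,0,0,0.07,0]
    - [0.6,0,0,0,0,0.07,0]
    - [0.6,0,0,0,0,0.07,0]
    - [0.6,0,0,0,0,0.07,0]
    - [0.6,0,0,0,0,0.07,0]
    - [0.6,0,0,0,0,0.07,0]
    - [0.6,0,0,0,0,0.01,0]
    - [0.6,0,0,0,0,0,0]
    - [0.6,0,0,0,0,0,0]

```text
time_s: 15.97
tcp_pos: [0.5162, -0.0997, 0.1461]
eef_rot: [180.0, -44.9, -96.5]
contact_force: [0.0, -0.2, 0.4]
gripper_width: 0.0529
gripper_force: 0.0
```

```bash
cat >> h.py <<'E'
def tool(head,phi):
    """tool y along tray y (heading head, deg), tool z tilted phi deg from straight down towards -x of the tray"""
    return down(head-180)*R.from_euler("y",phi,degrees=True)
E
python3 - <<'E'
from h import *
from plant import *
h=np.radians(83.48); ax=np.array([np.cos(h),np.sin(h),0])
cc=np.array([.5067,-.1854,0])-.0154*ax
print("cap c",cc); p=cc+.102*ax+[0,0,.028]
Rt=tool(83.48,45); print(Rt.apply([0,0,1]))
go(p,Rt); print(get_state()["joints"].round(1),get_state()["gripper_width"])
c=capture("scene"); np.savez("pics/scene7.npz",**c); cv2.imwrite("pics/scene7.png",cv2.resize(c["frame"][100:292,120:376,::-1],(768,576)))
E
```

```text
cap c [ 0.50495133 -0.2007004   0.        ]
[-0.080292   -0.70253341 -0.70710678]
t 15.9667 pos [ 0.5162 -0.0997  0.1461] rpy [179.96 -44.9  -96.51] shift [-0.0837 -0.0003  0.0834] turn [0.0003 0.0011 0.0001] rows>= 2.8
[ 31.   22.  -40.4  38.3 -64.6 -66. ] 0.05290560648897189
```

View pics/scene7.png

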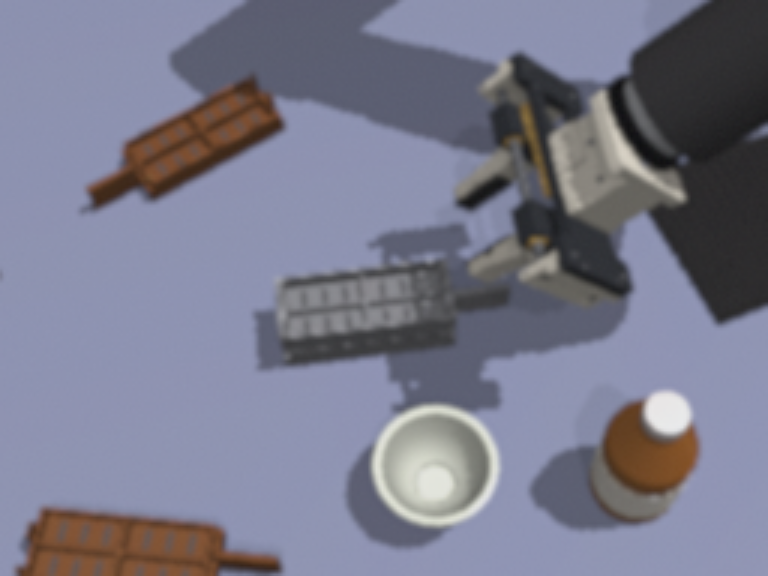

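The scene crop shows the closed pair at (365,315), with the two blades together at (482,298). The gripper is above and behind it. I'll descend and pinch the handle.

>>> apply_moves:
  newtons: 50
  targets:
    - [0.6,-0.02,0,0.02,0,0,0]
    - [0.6,-0.025,-0.0003,0.025,0,0,0]
    - [0.6,-0.02,0,0.02,0,0,0]
    - [0.6,-0.012,0,0.012,0,0,0]
    - [0.6,-0.0067,0,0.0064,0,0,0]
    - [0.6,0,0,0,0,0,0]
    - [0.6,0,0,0,0,0,0]
    - [0.6,0,0,0,0,0,0]

```text
time_s: 16.68
tcp_pos: [0.5172, -0.0997, 0.0293]
eef_rot: [-179.8, -44.9, -96.7]
contact_force: [-0.5, 0.1, 0.6]
gripper_width: 0.0525
gripper_force: 0.0
```

Run:
```python
from h import *
from plant import *
go(np.array([.50495+.102*.1135,-.2007+.102*.9935,.028]),tool(83.48,45)); s=get_state(); print(s["contact_force"],s["joints"].round(1))
```

```text
t 16.6833 pos [ 0.5172 -0.0997  0.0293] rpy [-179.84  -44.91  -96.68] shift [-0.0011  0.0007  0.0007] turn [-0.0005  0.0009 -0.0013] rows>= 0.0
[-0.53372551  0.08876726  0.59110433] [ 29.1  32.1 -46.   46.4 -52.5 -78. ]
```

>>> apply_moves:
  targets:
    - [0.4,-0.001,0.0005,0.0007,0,0,-0.001]
    - [0.2,0,0,0,0,0,0]
    - [0.1,0,0,0,0,0,0]
    - [0,0,0,0,0,0,0]
    - [0,0,0,0,0,0,0]
    - [0,0,0,0,0,0,0]
    - [0,0,0,0,0,0,0]

```text
time_s: 17.27
tcp_pos: [0.516, -0.0995, 0.0269]
eef_rot: [179.9, -45.0, -96.4]
contact_force: [0.4, 1.6, 1.0]
gripper_width: 0.0137
gripper_force: 50.0
```

>>> apply_moves:
  targets:
    - [0,0.001,0,-0.001,0,0,0]
    - [0,0.0049,0,-0.0033,0,-0.0208,0]
    - [0,0.0097,0,-0.0066,0,-0.0417,0]
    - [0,0.0097,0,-0.0066,0,-0.0417,0]
    - [0,0.0097,0,-0.0066,0,-0.0417,0]
    - [0,0.0097,0,-0.0066,0,-0.0417,0]
    - [0,0.0097,0,-0.0066,0,-0.0417,0]
    - [0,0.0097,0,-0.0066,0,-0.0417,0]
    - [0,0.0097,0,-0.0066,0,-0.0417,0]
    - [0,0.0097,0,-0.0066,0,-0.0417,0]
    - [0,0.0097,0,-0.0066,0,-0.0417,0]
    - [0,0.0097,0,-0.0066,0,-0.0417,0]
    - [0,0.0049,0,-0.0033,0,-0.0208,0]
    - [0,0,0,0,0,0,0]

```text
time_s: 18.43
tcp_pos: [0.5089, -0.1627, 0.1388]
eef_rot: [-180.0, -3.5, -96.7]
contact_force: [0.7, -0.2, -4.8]
gripper_width: 0.014
gripper_force: 50.0
```

Run:
```python
from h import *
from plant import *
h=np.radians(83.48); ax=np.array([np.cos(h),np.sin(h),0]); z=np.array([0,0,1])
s=get_state(); pc=np.array([.50495,-.2007,0])-.0755*ax
al=45-41.3
a=np.radians(41.25); r=np.cos(a)*ax+np.sin(a)*z; n=-np.sin(a)*ax+np.cos(a)*z
go(pc+.1775*r+.028*n,tool(83.48,3.75)); print(s["contact_force"],s["moment"],s["gripper_width"],s["joints"].round(1))
c=capture("side"); cv2.imwrite("pics/side8.png",c["frame"][...,::-1]); c=capture("scene"); cv2.imwrite("pics/scene8.png",c["frame"][...,::-1])
```

```text
t 18.4333 pos [ 0.5089 -0.1627  0.1388] rpy [-179.99   -3.54  -96.66] shift [-0.0014 -0.0004  0.0006] turn [ 0.      0.0023 -0.0015] rows>= 0.0
[ 0.68734011 -0.1977413  -4.76154792] [ 0.57591396 -0.06656687 -0.00948379] 0.013952518682305749 [  5.7  12.6 -27.7   4.5 -50.5 -15.3]
```

>>> apply_moves:
  targets:
    - [0,0.0049,0,-0.0033,0,-0.0208,0]
    - [0,0.0097,0,-0.0066,0,-0.0417,0]
    - [0,0.0097,0,-0.0066,0,-0.0417,0]
    - [0,0.0097,0,-0.0066,0,-0.0417,0]
    - [0,0.0097,0,-0.0066,0,-0.0417,0]
    - [0,0.0097,0,-0.0066,0,-0.0417,0]
    - [0,0.0097,0,-0.0066,0,-0.0417,0]
    - [0,0.0097,0,-0.0066,0,-0.0417,0]
    - [0,0.0097,0,-0.0066,0,-0.0417,0]
    - [0,0.0097,0,-0.0066,0,-0.0417,0]
    - [0,0.0097,0,-0.0066,0,-0.0417,0]
    - [0,0.0097,0,-0.0066,0,-0.0417,0]
    - [0,0.0097,0,-0.0066,0,-0.0417,0]
    - [0,0.0049,0,-0.0033,0,-0.0208,0]
    - [0,0,0,0,0,0,0]
    - [0,0,0,0,0,0,0]

```text
time_s: 19.87
tcp_pos: [0.4924, -0.3034, 0.1763]
eef_rot: [179.6, 45.1, -96.8]
contact_force: [-0.5, 0.5, 1.5]
gripper_width: 0.0136
gripper_force: 50.0
```

Run:
```python
from h import *
from plant import *
h=np.radians(83.48); ax=np.array([np.cos(h),np.sin(h),0]); z=np.array([0,0,1])
s=get_state(); pc=np.array([.50495,-.2007,0])-.0755*ax
go(pc+.1775*z-.028*ax,tool(83.48,-45)); print(s["contact_force"],s["moment"],s["gripper_width"],s["joints"].round(1))
for n in ("side","scene"):
    c=capture(n); np.savez(f"pics/{n}9.npz",**c); P=cloud(c); d=P-pc; a=d@ax; b=d[...,0]*-ax[1]+d[...,1]*ax[0]
    m=(abs(b)<.04)&(a<.04)&(a>-.09)&(P[...,2]>.02)&(P[...,2]<.14)
    v,u=np.nonzero(m); print(n,m.sum(),u.min(),u.max(),v.min(),v.max(), a[m].min(),a[m].max(),b[m].min(),b[m].max())
    u0=max(0,int(u.mean())-96);v0=max(0,int(v.mean())-72)
    cv2.imwrite(f"pics/{n}9.png",cv2.resize(c["frame"][v0:v0+144,u0:u0+192,::-1],(768,576)))
```

```text
t 19.8667 pos [ 0.4924 -0.3034  0.1763] rpy [179.57  45.11 -96.76] shift [-0.0008 -0.0008 -0.0008] turn [ 0.0029  0.0013 -0.0018] rows>= 0.0
[-0.45908625  0.46778397  1.48073312] [-1.67240415  0.46580932  0.27062305] 0.013606209092122228 [-37.9  32.2  10.6 -37.2 -95.   37.1]Traceback (most recent call last):
  File "<stdin>", line 9, in <module>
    return umr_minimum(a, axis, None, out, keepdims, initial, where)
ValueError: zero-size array to reduction operation minimum which has no identity
```

Run:
```python
from h import *
from plant import *
s=get_state(); print(s["tcp_pos"],s["eef_rot"],s["contact_force"],s["moment"])
c=capture("scene"); np.savez("pics/scene9.npz",**c)
p=c["T"][:3,:3].T@(np.array([.495,-.29,.09])-c["T"][:3,3]); q=c["camera_matrix"]@(p/p[2]); print(q)
u0=int(q[0])-96;v0=int(q[1])-72
cv2.imwrite("pics/scene9.png",cv2.resize(c["frame"][v0:v0+144,u0:u0+192,::-1],(768,576)))
```

```text
[ 0.49241906 -0.30315041  0.17631688] [179.5933401   45.06118756 -96.71831233] [-0.67786408  0.05964658  0.77974586] [-2.26368988  0.48290692  0.2797716 ]
[203.5683166 196.5251535   1.       ]
```

View pics/scene9.png

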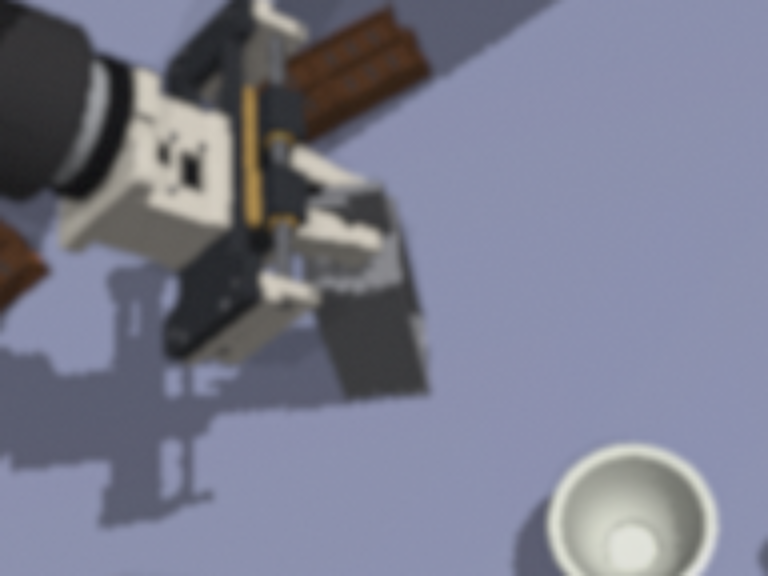

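The scene crop shows the closed pair standing on its tab end at (375,300), held at the handle. It is clear of the mortar and the brown trays. I'll release it, rise, turn over the top and regrasp from the other side.

>>> apply_moves:
  newtons: 10
  targets:
    - [0,0,0,0,0,0,0]
    - [0,0,0,0,0,0,0]
    - [0.2,0,0,0,0,0,0]
    - [0.3,0,0,0,0,0,0]
    - [0.45,0,0,0,0,0,0]
    - [0.55,0,0,0,0,0,0]
    - [0.55,0,0,0,0,0,0]

```text
time_s: 20.55
tcp_pos: [0.4931, -0.3035, 0.1776]
eef_rot: [179.9, 45.0, -96.5]
contact_force: [0.1, 0.1, -0.0]
gripper_width: 0.0386
gripper_force: 0.0
```

Run:
```python
from h import *
from plant import *
s=get_state(); print(s["tcp_pos"],s["eef_rot"],s["contact_force"],s["moment"],s["gripper_width"])
c=capture("wrist"); np.savez("pics/wrist10.npz",**c); P=cloud(c)
h=np.radians(83.48); ax=np.array([np.cos(h),np.sin(h),0]); ay=np.array([-ax[1],ax[0],0]); pc=np.array([.50495,-.2007,0])-.0755*ax
a=(P-pc)@ax; b=(P-pc)@ay; z=P[...,2]
m=(z>.16)&(z<.21)&(abs(b)<.012)&(abs(a)<.07); print("blades",m.sum(), np.percentile(a[m],[2,50,98]).round(4) if m.any() else 0,np.percentile(b[m],[2,50,98]).round(4) if m.any() else 0)
m=(z>.14)&(z<.158)&(abs(b)<.04)&(a<.02)&(a>-.1); print("top",m.sum(), np.percentile(a[m],[1,50,99]).round(4) if m.any() else 0,np.percentile(b[m],[1,50,99]).round(4) if m.any() else 0,np.percentile(z[m],[5,50,95]).round(4) if m.any() else 0)
```

```text
[ 0.49313707 -0.30346025  0.17755167] [179.94312974  45.03944288 -96.50628917] [ 0.08686299  0.12818116 -0.03132243] [-2.41296919  0.27828108 -0.02806144] 0.03855028430106351
blades 2360 [-0.0577 -0.0541 -0.0252] [-0.0067 -0.0009  0.0065]
top 6938 [-0.0588 -0.0489 -0.0046] [-0.03    0.0018  0.0304] [0.1446 0.1508 0.1519]
```

>>> apply_moves:
  targets:
    - [0.55,-0.005,0,-0.005,0,0,0]
    - [0.55,-0.012,0,-0.012,0,0,0]
    - [0.55,-0.02,0,-0.02,0,0,0]
    - [0.55,-0.021,0,-0.021,0,0,0]
    - [0.55,0,0,0,0,0.077,0]
    - [0.55,0,0,0,0,0.077,0]
    - [0.55,0,0,0,0,0.077,0]
    - [0.55,0,0,0,0,0.077,0]
    - [0.55,0,0,0,0,0.077,0]
    - [0.55,0,0,0,0,0.077,0]
    - [0.55,0,0,0,0,0.077,0]
    - [0.55,0,0,0,0,0.077,0]
    - [0.55,0,0,0,0,0.077,0]
    - [0.55,0,0,0,0,0.077,0]
    - [0.55,0,0,0,0,0.077,0]
    - [0.55,0,0,0,0,0.077,0]
    - [0.55,0,0,0,0,0.076,0]
    - [0.55,0,0,0,0,0,0]
    - [0.55,0,0,0,0,0,0]

```text
time_s: 22.18
tcp_pos: [0.4931, -0.303, 0.2597]
eef_rot: [179.9, -44.9, -96.4]
contact_force: [-0.3, 0.2, -0.8]
gripper_width: 0.0482
gripper_force: 0.0
```

Run:
```python
from h import *
from plant import *
s=get_state(); print(s["joints"].round(1),s["contact_force"].round(1))
go(np.array([.4931,-.3035,.1776]),tool(83.48,45))
```

```text
[  8.   10.5 -41.7  50.  -63.2 -48.3] [-0.3  0.2 -0.8]
t 22.1833 pos [ 0.4931 -0.303   0.2597] rpy [179.9  -44.94 -96.35] shift [-0.0576 -0.0001  0.0585] turn [-0.0002  0.0006  0.0013] rows>= 2.0
```

>>> apply_moves:
  newtons: 50
  targets:
    - [0.55,-0.015,0,0.015,0,0,0.001]
    - [0.55,-0.02,0,0.02,0,0,0]
    - [0.55,-0.015,0,0.016,0,0,0]
    - [0.55,-0.0076,0,0.0075,0,0,0]
    - [0.55,0,0,0,0,0,0]
    - [0.55,0,0,0,0,0,0]
    - [0.55,0,0,0,0,0,0]
    - [0.4,0,0,0,0,0,0]
    - [0.25,0,0,0,0,0,0]
    - [0.1,0,0,0,0,0,0]
    - [0,0,0,0,0,0,0]
    - [0,0,0,0,0,0,0]
    - [0,0,0,0,0,0,0]
    - [0,0,0,0,0,0,0]

```text
time_s: 23.35
tcp_pos: [0.4927, -0.3042, 0.1773]
eef_rot: [180.0, -45.0, -96.5]
contact_force: [-1.5, 2.1, 1.7]
gripper_width: 0.014
gripper_force: 50.0
```

Run:
```python
from h import *
from plant import *
s=get_state(); print(s["joints"].round(1),s["contact_force"].round(1),s["gripper_width"])
go(np.array([.4931,-.3035,.1776]),tool(83.48,45))
```

```text
[  5.7  16.  -48.   57.1 -55.3 -58.5] [-1.5  2.1  1.7] 0.014034528705902579
t 23.35 pos [ 0.4927 -0.3042  0.1773] rpy [179.96 -44.97 -96.52] shift [-0.0003 -0.0003 -0.0007] turn [ 0.0004  0.0004 -0.    ] rows>= 0.0
```

>>> apply_moves:
  targets:
    - [0,0.001,0,-0.001,0,0,0]
    - [0,0.0046,0,0.0036,0,-0.0208,0]
    - [0,0.0093,0,0.0072,0,-0.0417,0]
    - [0,0.0093,0,0.0072,0,-0.0417,0]
    - [0,0.0093,0,0.0072,0,-0.0417,0]
    - [0,0.0093,0,0.0072,0,-0.0417,0]
    - [0,0.0093,0,0.0072,0,-0.0417,0]
    - [0,0.0093,0,0.0072,0,-0.0417,0]
    - [0,0.0093,0,0.0072,0,-0.0417,0]
    - [0,0.0093,0,0.0072,0,-0.0417,0]
    - [0,0.0093,0,0.0072,0,-0.0417,0]
    - [0,0.0093,0,0.0072,0,-0.0417,0]
    - [0,0.0093,0,0.0072,0,-0.0417,0]
    - [0,0.0046,0,0.0036,0,-0.0208,0]
    - [0,0,0,0,0,0,0]

```text
time_s: 24.6
tcp_pos: [0.4772, -0.4387, 0.1446]
eef_rot: [179.9, 0.3, -96.7]
contact_force: [1.2, 0.2, -1.4]
gripper_width: 0.0136
gripper_force: 50.0
```

Run:
```python
from h import *
from plant import *
h=np.radians(83.48); ax=np.array([np.cos(h),np.sin(h),0]); z=np.array([0,0,1])
s=get_state(); pc=np.array([.4927,-.3042,0])-.028*ax
a=np.radians(45); r=-np.sin(a)*ax+np.cos(a)*z; n=np.cos(a)*ax+np.sin(a)*z
go(pc+.1775*r+.028*n,tool(83.48,0)); print(s["contact_force"],s["moment"],s["gripper_width"],s["joints"].round(1))
```

```text
t 24.6 pos [ 0.4772 -0.4387  0.1446] rpy [179.92   0.26 -96.72] shift [-0.0017 -0.0002 -0.0007] turn [ 0.0009  0.0029 -0.0023] rows>= 0.0
[ 1.17376086  0.19690026 -1.40565454] [ 0.34553234 -0.28912375 -0.04925472] 0.013558315078321224 [-25.5  22.5 -10.1  -0.3 -57.5  18.9]
```

>>> apply_moves:
  targets:
    - [0,0.0046,0,0.0036,0,-0.0208,0]
    - [0,0.0093,0,0.0072,0,-0.0417,0]
    - [0,0.0093,0,0.0072,0,-0.0417,0]
    - [0,0.0093,0,0.0072,0,-0.0417,0]
    - [0,0.0093,0,0.0072,0,-0.0417,0]
    - [0,0.0093,0,0.0072,0,-0.0417,0]
    - [0,0.0093,0,0.0072,0,-0.0417,0]
    - [0,0.0093,0,0.0072,0,-0.0417,0]
    - [0,0.0093,0,0.0072,0,-0.0417,0]
    - [0,0.0093,0,0.0072,0,-0.0417,0]
    - [0,0.0093,0,0.0072,0,-0.0417,0]
    - [0,0.0046,0,0.0036,0,-0.0208,0]
    - [0,0,0,0,0,0,0]
    - [0,0,0,0,0,0,0]

```text
time_s: 25.77
tcp_pos: [0.4693, -0.5058, 0.039]
eef_rot: [179.8, 41.4, -96.7]
contact_force: [-1.3, -0.3, -4.0]
gripper_width: 0.0136
gripper_force: 50.0
```

Run:
```python
from h import *
from plant import *
h=np.radians(83.48); ax=np.array([np.cos(h),np.sin(h),0]); z=np.array([0,0,1])
s=get_state(); pc=np.array([.4927,-.3042,0])-.028*ax
go(pc-.1775*ax+.028*z,tool(83.48,-45)); print(s["contact_force"],s["moment"],s["gripper_width"],s["joints"].round(1))
```

```text
t 25.7667 pos [ 0.4693 -0.5058  0.039 ] rpy [179.8   41.37 -96.71] shift [ 0.0092 -0.0004  0.0066] turn [ 0.0008 -0.0403 -0.0016] rows>= 0.5
[-1.26740437 -0.2972611  -4.02926353] [-3.59936476  0.47207332  0.14458044] 0.013577726456062542 [-48.   50.2  26.3 -29.8 -95.6  46.4]
```

>>> apply_moves:
  targets:
    - [0,0.0031,0,0.0023,0,-0.0135,0]
    - [0,0.0031,0,0.0023,0,-0.0135,0]
    - [0,0.0031,0,0.0023,0,-0.0135,0]
    - [0,0,0,0,0,0,0]
    - [0,0,0,0,0,0,0]
    - [0,0,0,0,0,0,0]
    - [0,0,0,0,0,0,0]

```text
time_s: 26.35
tcp_pos: [0.4697, -0.5081, 0.0294]
eef_rot: [180.0, 45.0, -96.5]
contact_force: [-0.6, -0.8, -5.2]
gripper_width: 0.0137
gripper_force: 50.0
```

>>> apply_moves:
  newtons: 10
  targets:
    - [0,0.0005,0,0.0005,0,0,0]
    - [0,0.0005,0,0.0005,0,0,0]
    - [0,0,0,0,0,0,0]
    - [0,0,0,0,0,0,0]
    - [0,0,0,0,0,0,0]

```text
time_s: 26.77
tcp_pos: [0.4697, -0.5082, 0.0284]
eef_rot: [-180.0, 45.0, -96.5]
contact_force: [0.4, -1.6, -0.4]
gripper_width: 0.0139
gripper_force: 10.0
```

>>> apply_moves:
  targets:
    - [0.2,0,0,0,0,0,0]
    - [0.4,0,0,0,0,0,0]
    - [0.5,0,0,0,0,0,0]
    - [0.5,-0.01,0,-0.01,0,0,0]
    - [0.5,-0.025,0,-0.025,0,0,0]
    - [0.5,-0.025,0,-0.025,0,0,0]
    - [0.5,-0.025,0,-0.025,0,0,0]
    - [0.8,0,0,0,0,0.072,0]
    - [1,0,0,0,0,0.072,0]
    - [1,0,0,0,0,0.072,0]
    - [1,0,0,0,0,0.072,0]
    - [1,0,0,0,0,0.072,0]
    - [1,0,0,0,0,0.072,0]
    - [1,0,0,0,0,0.068,0]
    - [1,-0.03,0,-0.02,0,0,0]
    - [1,-0.03,0,-0.02,0,0,0]
    - [1,-0.028,0,-0.02,0,0,0]
    - [1,0,0,0,0,0,0]
    - [1,0,0,0,0,0,0]

```text
time_s: 28.35
tcp_pos: [0.4808, -0.4196, 0.2115]
eef_rot: [-179.7, -0.1, -96.4]
contact_force: [0.2, -0.2, -0.4]
gripper_width: 0.0875
gripper_force: 0.0
```

Run:
```python
from h import *
from plant import *
go([.4794,-.4209,.075],down(-96.52))
c=capture("wrist"); np.savez("pics/wrist11.npz",**c); cv2.imwrite("pics/wrist11.png",c["frame"][...,::-1])
for n in ("scene","side"):
    c=capture(n); np.savez(f"pics/{n}11.npz",**c); P=cloud(c)
    m=(P[...,2]>.042)&(P[...,2]<.065)&(abs(P[...,0]-.481)<.08)&(abs(P[...,1]+.42)<.14)
    if m.sum()>30: print(n,m.sum(),cv2.minAreaRect(P[m][:,:2].astype(np.float32)*1000),np.percentile(P[m][:,2],[50,75,90]))
```

```text
t 28.35 pos [ 0.4808 -0.4196  0.2115] rpy [-1.7973e+02 -9.0000e-02 -9.6410e+01] shift [0.0013 0.0019 0.1365] turn [-0.003  -0.0009  0.0012] rows>= 3.3
scene 747 ((480.8030090332031, -432.76165771484375), (200.19488525390625, 62.173404693603516), 83.44630432128906) [0.04990651 0.05380544 0.05503111]
```

View pics/wrist11.png

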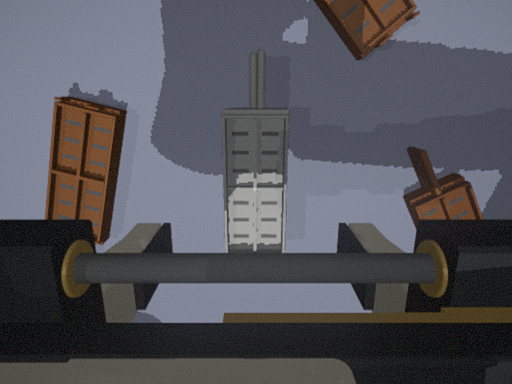

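The wrist picture shows the closed pair lying flat, with the box at columns 223–288 from row 110 and the two blades together at (257,75). I'll grasp the top tray's side walls.

>>> apply_moves:
  newtons: 25
  targets:
    - [1,0.002,0,0.02,0,0,0]
    - [1,0,0,0.035,0,0,0]
    - [1,0,0,0.035,0,0,0]
    - [1,0,0,0.03,0,0,0]
    - [1,0,0,0.02,0,0,0]
    - [1,0,0,0.0135,0,0,0]
    - [1,0,0,0,0,0,0]
    - [1,0,0,0,0,0,0]
    - [1,0,0,0,0,0,0]

```text
time_s: 29.25
tcp_pos: [0.4795, -0.4235, 0.055]
eef_rot: [-180.0, -0.0, -96.6]
contact_force: [0.3, 0.6, 0.4]
gripper_width: 0.0876
gripper_force: 0.0
```

Run:
```python
from h import *
from plant import *
s=get_state(); c=capture("wrist"); P=cloud(c)
go([.4808,-.4215,.057],down(-96.52))
h=np.radians(83.48); ax=np.array([np.cos(h),np.sin(h)])
cen=s["tcp_pos"][:2]
for r in xedges(c,cen,h,.056,.055,lo=.04): print(r.tolist())
```

```text
t 29.3 pos [ 0.4799 -0.4235  0.0555] rpy [-1.7993e+02 -4.0000e-02 -9.6560e+01] shift [-0.002  -0.0007 -0.0015] turn [-0.0007 -0.0004 -0.0005] rows>= 0.1
[-0.0616, -0.0616, -0.0616, -0.0616, -0.0616, -0.0616]
[0.1, 0.1, 0.1, 0.1, 0.1, 0.1]
[[0.0272, 0.0274, 0.045, 0.045, 0.045, 0.045], [-0.0322, -0.0324, -0.045, -0.045, -0.0324, -0.045]]
[0.145, 0.145, 0.145, 0.145, 0.145, 0.145, 0.145, 0.145, 0.145, 0.145, 0.145, 0.145, 0.145, 0.145, 0.145, 0.145, 0.145, 0.145, 0.145]
```

>>> apply_moves:
  targets:
    - [1,0,-0.002,-0.001,0,0,0]
    - [1,0,0,0,0,0,0]
    - [0.8,0,0,0,0,0,0]
    - [0.72,0,0,0,0,0,0]
    - [0.6,0,0,0,0,0,0]
    - [0.5,0,0,0,0,0,0]
    - [0.5,0,0,0,0,0,0]
    - [0.5,0,0,0,0,0,0]
    - [0.5,0,0,0,0,0,0]

```text
time_s: 30.05
tcp_pos: [0.4813, -0.4228, 0.0557]
eef_rot: [180.0, 0.0, -96.5]
contact_force: [-1.6, 0.6, 1.8]
gripper_width: 0.0599
gripper_force: 25.0
```

>>> apply_moves:
  targets:
    - [0.5,0,0,-0.002,0,0,0]
    - [0.5,0,0,-0.003,0,0,0]
    - [0.5,0,0,-0.003,0,0,0]
    - [0.5,0,0,-0.004,0,0,0]
    - [0.5,0,0,-0.005,0,0,0]
    - [0.5,0,0,-0.01,0,0,0]
    - [0.5,0,0,-0.015,0,0,0]
    - [0.5,0,0,-0.02,0,0,0]
    - [0.5,0,0,-0.02,0,0,0]
    - [0.5,0,0,-0.02,0,0,0]
    - [0.5,0,0,-0.01,0,0,0]
    - [0.5,0,0,0,0,0,0]

```text
time_s: 31.05
tcp_pos: [0.4828, -0.4237, 0.1712]
eef_rot: [-179.7, -0.1, -96.5]
contact_force: [0.2, -1.2, -1.0]
gripper_width: 0.0597
gripper_force: 25.0
```

Run:
```python
from h import *
from plant import *
s=get_state(); print(s["contact_force"],s["gripper_width"])
# mat (.4856,.2018), tray x heading ~ -82 -> tool yaw -82; tray_c 24 mm back from the mat middle, TCP 14 mm on
a=np.radians(-82); t=np.array([np.cos(a),np.sin(a)]); p=np.array([.4856,.2018])-.010*t; print(p)
go([*p,.12],down(-82))
c=capture("scene"); np.savez("pics/scene12.npz",**c); cv2.imwrite("pics/scene12.png",c["frame"][...,::-1])
P=cloud(c); m=(P[...,2]>.015)&(P[...,2]<.045)&(abs(P[...,0]-.481)<.08)&(abs(P[...,1]+.42)<.14); print(m.sum(),cv2.minAreaRect(P[m][:,:2].astype(np.float32)*1000),np.percentile(P[m][:,2],[50,75,90]))
```

```text
[ 0.23792053 -1.24136811 -1.03652348] 0.059679693437158586
[0.48420827 0.21170268]
t 31.05 pos [ 0.4828 -0.4237  0.1712] rpy [-1.7971e+02 -1.3000e-01 -9.6510e+01] shift [-0.6316  0.0709  0.0494] turn [-0.003  -0.0018 -0.1613] rows>= 15.3
1302 ((478.14544677734375, -432.4793701171875), (200.20298767089844, 62.1606330871582), 83.62250518798828) [0.02457425 0.02771682 0.03010213]
```

>>> apply_moves:
  targets:
    - [0.5,-0.01,0.001,0,0,0,0]
    - [0.5,-0.02,0.002,0,0,0,0]
    - [0.5,-0.03,0.0035,0,0,0,0]
    - [0.5,-0.03,0.0035,0,0,0,0]
    - [0.5,-0.03,0.0035,0,0,0,0]
    - [0.5,-0.03,0.0035,0,0,0,0]
    - [0.5,-0.03,0.0035,0,0,0,0]
    - [0.5,-0.03,0.0035,0,0,0,0]
    - [0.5,-0.03,0.0035,0,0,0,0]
    - [0.5,-0.03,0.0035,0,0,0,0]
    - [0.5,-0.03,0.0035,0,0,0,0]
    - [0.5,-0.03,0.0035,0,0,0,0]
    - [0.5,-0.03,0.0035,0,0,0,0]
    - [0.5,-0.03,0.0035,0,0,0,0]
    - [0.5,-0.03,0.0035,0,0,0,0]
    - [0.5,-0.03,0.0035,0,0,0,0]
    - [0.5,-0.03,0.0035,0,0,0,0]
    - [0.5,-0.03,0.0035,0,0,0,0]
    - [0.5,-0.03,0.0035,0,0,0,0]
    - [0.5,-0.03,0.0035,0,0,0,0]

```text
time_s: 32.77
tcp_pos: [0.4792, 0.1522, 0.1662]
eef_rot: [179.9, -0.1, -96.5]
contact_force: [0.8, -0.5, -2.0]
gripper_width: 0.06
gripper_force: 25.0
```

>>> apply_moves:
  targets:
    - [0.5,-0.025,0.003,0.01,0,0,0]
    - [0.5,-0.02,0.003,0.015,0,0,0]
    - [0.5,-0.013,0.002,0.015,0,0,-0.03]
    - [0.5,-0.004,0,0.01,0,0,-0.04]
    - [0.5,0,0,0,0,0,-0.04]
    - [0.5,0,0,0,0,0,-0.04]
    - [0.5,0,0,0,0,0,-0.011]
    - [0.5,0,0,0,0,0,0]
    - [0.5,0,0,0,0,0,0]

```text
time_s: 33.52
tcp_pos: [0.4791, 0.2132, 0.1171]
eef_rot: [179.9, -0.0, -82.2]
contact_force: [-0.7, 1.0, -2.1]
gripper_width: 0.0595
gripper_force: 25.0
```

```bash
python3 -c "
from h import *
go([.4842,.2117,.0387],down(-82))"
```

```text
t 33.5167 pos [0.4791 0.2132 0.1171] rpy [ 1.7995e+02 -3.0000e-02 -8.2150e+01] shift [ 0.0021 -0.0049  0.0784] turn [ 0.0006 -0.0003 -0.0017] rows>= 1.9
```

>>> apply_moves:
  targets:
    - [0.5,0.002,-0.0045,0.01,0,0,0]
    - [0.5,0,0,0.02,0,0,0]
    - [0.5,0,0,0.02,0,0,0]
    - [0.5,0,0,0.015,0,0,0]
    - [0.5,0,0,0.006,0,0,0]
    - [0.5,0,0,0.002,0,0,0]
    - [0.5,0,0,0.002,0,0,0]
    - [0.5,0,0,0.001,0,0,0]
    - [0.5,0,0,0,0,0,0]
    - [0.5,0,0,0,0,0,0]

```text
time_s: 34.35
tcp_pos: [0.4848, 0.2125, 0.0423]
eef_rot: [-179.9, 0.0, -82.0]
contact_force: [0.2, -0.5, -2.1]
gripper_width: 0.0597
gripper_force: 25.0
```

>>> apply_moves:
  targets:
    - [0.5,0,0,0.0015,0,0,0]
    - [0.5,0,0,0.001,0,0,0]
    - [0.5,0,0,0.001,0,0,0]
    - [0.5,0,0,0,0,0,0]
    - [0.5,0,0,0,0,0,0]

```text
time_s: 34.77
tcp_pos: [0.4845, 0.2123, 0.0386]
eef_rot: [-180.0, 0.0, -82.0]
contact_force: [-2.7, -0.3, 4.7]
gripper_width: 0.0597
gripper_force: 25.0
```

>>> apply_moves:
  newtons: 5
  targets:
    - [0.5,0,0,0,0,0,0]
    - [0.72,0,0,0,0,0,0]
    - [0.85,0,0,0,0,0,0]
    - [1,0,0,0,0,0,0]
    - [1,0,0,0,0,0,0]
    - [1,0,0,-0.01,0,0,0]
    - [1,0,0,-0.02,0,0,0]
    - [1,0,0,-0.035,0,0,0]
    - [1,0,0,-0.04,0,0,0]
    - [1,0,0,-0.04,0,0,0]
    - [1,0.02,0,-0.03,0,0,0]
    - [1,0.036,0,0,0,0,0]
    - [1,0.04,0,0,0,0,0]
    - [1,0.04,0,0,0,0,0]
    - [1,0.04,0,0,0,0,0]
    - [1,0.04,0,0,0,0,0]
    - [1,0.04,0,0,0,0,0]
    - [1,0.04,0,0,0,0,0]
    - [1,0.04,0,0,0,0,0]
    - [1,0.04,0,0,0,0,0]

```text
time_s: 36.43
tcp_pos: [0.5362, -0.1623, 0.2142]
eef_rot: [-179.9, -0.0, -82.0]
contact_force: [1.5, -0.0, 1.0]
gripper_width: 0.0878
gripper_force: 0.0
```

```bash
python3 -c "
from h import *
go([.478+.065*.1135,-.408+.065*.9935,.2055],down(-96.5))"
```

```text
t 36.4333 pos [ 0.5362 -0.1623  0.2142] rpy [-1.7994e+02 -1.0000e-02 -8.2030e+01] shift [0.1723 0.0755 0.0086] turn [-0.0006 -0.      0.1607] rows>= 4.5
```

>>> apply_moves:
  targets:
    - [1,0.034,0.015,0,0,0,0]
    - [1,0.034,0.015,0,0,0,0]
    - [1,0.034,0.015,0,0,0,0]
    - [1,0.034,0.015,0,0,0,0]
    - [1,0.034,0.015,0,0,0,0]
    - [1,0,0,0,0,0,0.07]
    - [1,0,0,0,0,0,0.07]
    - [1,0,0,0,0,0,0.02]
    - [1,0,0,0,0,0,0]
    - [1,0,0,0,0,0,0]

```text
time_s: 37.27
tcp_pos: [0.4856, -0.3391, 0.2137]
eef_rot: [-180.0, -0.0, -96.4]
contact_force: [0.6, 0.6, 0.1]
gripper_width: 0.0876
gripper_force: 0.0
```

Run:
```python
from h import *
from plant import *
w=capture("wrist"); s=capture("scene"); d=capture("side"); np.savez("pics/wrist13.npz",**w)
def crop(c,p,k,W,H):
    q=c["T"][:3,:3].T@(np.array(p)-c["T"][:3,3]); q=c["camera_matrix"]@(q/q[2]); u=int(np.clip(q[0]-W/2,0,511-W)); v=int(np.clip(q[1]-H/2,0,383-H))
    return cv2.resize(c["frame"][v:v+H,u:u+W,::-1],None,fx=k,fy=k,interpolation=cv2.INTER_CUBIC)
a=cv2.resize(w["frame"][0:230,180:340,::-1],(400,575)); b=crop(s,[.485,.22,.02],3,133,95); e=crop(d,[.485,.22,.02],3,133,95)
I=np.zeros((575,800,3),np.uint8); I[:,:400]=a; I[:285,400:799]=b[:285,:399]; I[288:573,400:799]=e[:285,:399]
cv2.imwrite("pics/final.png",I)
for n,c in (("scene",s),("side",d)):
    P=cloud(c); m=(P[...,2]>.03)&(P[...,2]<.06)&(abs(P[...,0]-.485)<.06)&(abs(P[...,1]-.21)<.13)
    print(n,m.sum(),cv2.minAreaRect(P[m][:,:2].astype(np.float32)*1000),np.percentile(P[m][:,2],[50,90]))
```

```text
scene 412 ((486.54510498046875, 201.88299560546875), (61.36024856567383, 201.58056640625), 7.473481178283691) [0.03577955 0.03847186]
side 412 ((482.7932434082031, 201.79827880859375), (64.07904052734375, 200.80018615722656), 7.933119773864746) [0.03556921 0.03991676]
```

View pics/final.png

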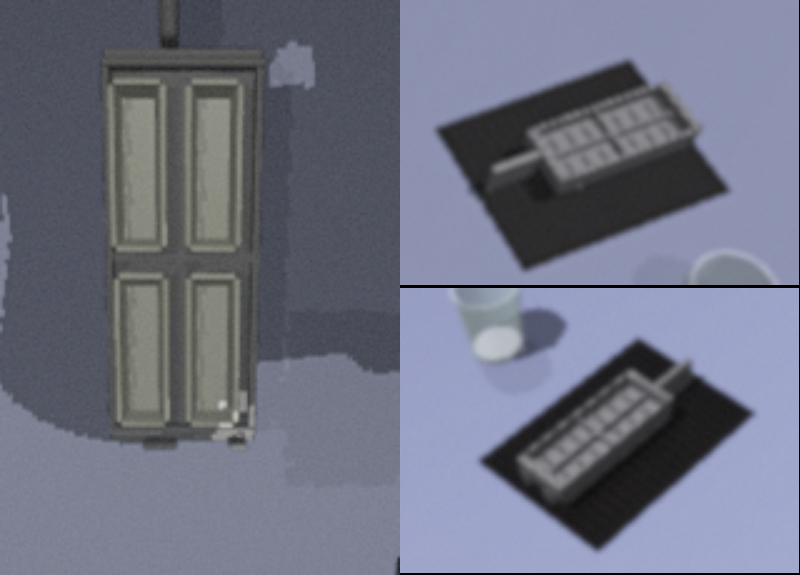

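The left panel shows all four boats hollow side up in the four pockets, centred near (140,165), (213,165), (142,350) and (213,350). The right panels show the emptied tray standing level, upside down, on the mat.

```bash
python3 -c "
from plant import *
print(close_job())"
```

```text
the job is handed in; nothing more can be done
None
```

The job is handed in at about 37 s of the 72 s: all four boats lie hollow side up in the pockets of the tray flat on the bench, and the emptied tray stands upside down on the draining mat.

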